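# Scan the boxed gift at the shop counter

### The job

Pull the barcode scanner out of its wooden holster by its black head, lay it flat on the cork mat and let go. Then take it again by the middle of its grey grip, point its red window squarely at the middle of the barcode label on the gift that leans on the easel, from about 10 cm away, and hold it steady there for two seconds. Finally lay it flat on the cork mat again, wholly on it and without dropping it; do not touch the gift or its easel, and leave the candle, the card box and the dish where they are.

Things in the scene. Friction and masses are not known exactly. Their poses are not given: they have to be found in the camera images.
- scanner: Straight handheld barcode scanner with a flat underside, 0.15 to 0.31 kg. Grey grip 115 mm long, 34 wide, 30 high (x -115 to 0); black head 60 long, 46 wide, 40 high (x 0 to 60) with an orange patch on top and a red window on its front end. Origin: on the underside where grip meets head; +x forward out of the window (the beam), z up. Starts on the counter, its grip in the holster, the head out.
- scanner_window (a point): Centre of the red window, at (60, 0, 22) mm in the scanner's frame; axes as the scanner. The beam leaves here along +x.
- scanner_grip (a point): Middle of the grey grip, at (-60, 0, 15) mm in the scanner's frame; hold here to aim. Axes as the scanner.
- scanner_head (a point): Middle of the black head, at (30, 0, 20) mm in the scanner's frame; the place to take it when it is in the holster.
- scanner_tail (a point): Middle of the rear end of the grip, at (-115, 0, 15) mm in the scanner's frame.
- holster: Fixed light-wood sleeve, roofed, no floor, closed at the back, open at its +x end; 128 mm long, 60 wide, 46 high. Origin: on the counter under its axis, 4 mm in front of the mouth; the sleeve covers x -132 to -4 mm. Inside 42 wide, 39 high. The scanner is drawn out along +x and is free after 115 mm. It stands left or right, the mat on the other side.
- mat: Fixed cork mat, 280 mm (its x) by 200 mm (its y), 3 mm thick; origin at the centre of its underside on the counter, z up.
- easel: Fixed wooden easel; a coral gift box with cream bands leans back on it, 30 degrees from upright. Base 150 mm deep, 130 wide; highest point about 175 mm above the counter. Origin on the counter under the label's centre; the label side looks to its -x, roughly at the robot.
- label: White barcode label with black bars, 60 mm wide, 40 mm high, on the front of the gift box. Origin: its centre, 115 mm above the counter. +x points straight into the face (30 degrees below level, away from the viewer), y along its width, z up along the face. A scanner aimed squarely has its +x along this +x.
- candle: Bystander: amber jar candle, 64 mm across, 75 mm high, standing beside the easel; origin at the centre of its underside.
- cards: Bystander: open wooden box with greeting cards, 90 by 130 mm, 67 mm high, beside the easel; origin at the centre of its underside.
- dish: Bystander: white ceramic dish, 72 mm across, 30 mm high, on the counter between holster and mat; origin at the centre of its underside.
There are look-alikes about, which are no part of the job. Leave any purple look-alike of the scanner alone.

How it is judged:
By the outcome, as a careful person would: the job done as asked, in the order asked, and still so for the second after the job is handed in, with the robot touching nothing.
It also fails if it takes over 72 s, if anything falls off the work surface, if the arm or the gripper's body presses on something with over 40 N, if the wrist force passes 120 N, or if a joint passes its speed limit or range.

### The arm

A 7-joint arm with a two-finger parallel gripper is mounted at the origin on the work surface. World frame = base frame: x ahead of the robot, y to its left, z up, the work surface at z = 0. Lengths are in m, angles in rad, forces in N, time in s.
With the tool pointing down it reaches from about 0.425 to 0.975 m from the base axis. Payload 16.7 kg.
Tool frame: the origin (TCP) lies at the very end of the fingers, on their centre line; the grasp point (between the pads) lies 19 mm behind it; z points along the fingers, y is the line along which they close (so a half turn about z gives the same grasp; the last joint's range is limited). The gripper opens to 85 mm and grips with 20 to 120 N. Pads are 22 mm wide; open, the fingers measure 114 mm over their backs; the gripper's body (76 mm by 85 mm) begins 54 mm behind the grasp point. The pads swing forward as they close: fully open they stand 13 mm farther back than shut.
Start: joints at [1.188, 0.426, 0.074, 1.606, -0.034, 1.111, -0.067], TCP at [0.156, -0.657, 0.231] pointing down, gripper open.
Joint ranges: [-2.85, 2.85], [-0.5, 2.14], [-1.23, 1.37], [0.21, 2.46], [-1.02, 4.16], [0.16, 2.05], [-2.73, 2.73]. Speed limits (rad/s): [1.89, 1.89, 2.39, 2.39, 3.01, 3.01, 3.01].

### API

Orientations are given as a rotation vector (axis times angle).
In Python, from plant import status, cams, finish_job gives the robot as it stands.
- The arm moves only by the tool carry_out, never from a script. Its argument "motion" is a list of rows, each an object of numbers: "tx", "ty", "tz": the shift along the world's x, y, z in m; "ax", "ay", "az": the turn, a rotation vector about the world's x, y, z in rad. In form: [{"tx": .., "ty": .., "tz": .., "ax": .., "ay": .., "az": ..}, ...]. A call has 1 to 12 rows; each row is the pose to reach, as a shift and turn from the pose commanded when the call began; what a row does not reach only later rows make up. A row lasts 1/12 s, in which the tool goes at most 41.7 mm and 7.16 degrees, less where a joint would pass 70% of its speed; a pose out of reach is approached as far as the arm can. A call with a gripper value outside its range is refused whole. "claw" is the opening, from -1 (shut) to 1 (fully open), set as the call begins (left out, the last holds). The fingers move at their own pace and stop on an object; the grip force is fixed at half the most. Time passes only in rows, so rows that repeat a pose let the fingers close. It gives the time, the measured TCP pose, the force, the opening and the grip force at its end, in the units of the state.
- status.get_state(): the state, without advancing time (a new reading comes with each control period).
- cams.read_camera(name): name is "scene" or "side" or "wrist"; returns (picture, depth): 400x640x3 uint8, red, green, blue; 400x640 float32, m along the optical axis (not along the pixel's ray), 0 where there is no reading.
- cams.camera_params(name): a dict with "fx", "fy", "cx", "cy" (pixels), "dist" ([k1, k2, p1, p2, k3] as OpenCV has them; the pictures are not rectified), "extrinsics" (4x4, takes a point from camera to world coordinates); the wrist camera has in their place "hand_eye" (4x4, takes a point from camera to tool coordinates, whose origin is the TCP and whose axes are the flange's). Camera axes: x right, y down, z forward; pixel columns grow to the right and rows downward; lengths in m; the calibration is good to about 2 mm. A picture is of the moment at which its call begins: read the wrist's pose just before it. camera_params takes no time and is no camera call.
- finish_job(): hands the job in; it is judged then, once.
The state is a dict: "time": time; "joint_positions": joint angles; "dq": joint speeds; "joint_torque": joint torques, N m; "position": TCP position; "tool_rot": TCP orientation; "contact_force": force on the tool from outside, world axes, zero at the start; "moment": the same for the moment, N m; "finger_gap": finger opening in m; "finger_force": force on a finger pad.
Only numpy, scipy, OpenCV 4.12 (cv2) and the standard library are available. Lean on these libraries where they do the work, as an engineer would, in place of code of your own. Each camera call takes 0.05 s, during which the arm holds its last target. There are 200 camera calls.

## Working session

There is one attempt and no reset: what is moved stays moved. The work goes in short steps, Python scripts to look and compute and a tool call to move; the robot and the scene stay as the last step left them, time stands still between calls to the robot, and variables do not carry over. Pictures are saved under pics/ and viewed, at most 10 in all, crops included, and the job is handed in when it is done.

Besides the shell and the picture viewer there is one more tool, called after ">>>" as name(argument=value, ...), one argument or row to a line, values as JSON. carry_out: Moves the arm, as the interface text tells. Its arguments: {"type":"object","properties":{"motion":{"type":"array"},"claw":{"type":"number"}},"required":["motion"]}

```bash
ls; mkdir -p pics
cat > h.py <<'E'
import numpy as np, cv2
from scipy.spatial.transform import Rotation as R
from plant import status, cams, finish_job
np.set_printoptions(precision=4, suppress=True)
def T_tool(s=None):
    s=s or status.get_state(); T=np.eye(4); T[:3,:3]=R.from_rotvec(s['tool_rot']).as_matrix(); T[:3,3]=s['position']; return T
def shot(name,save=None):
    p=cams.camera_params(name)
    E=np.array(p['extrinsics']) if name!='wrist' else T_tool()@np.array(p['hand_eye'])
    im,d=cams.read_camera(name)
    if save: cv2.imwrite('pics/'+save+'.png',im[:,:,::-1])
    return im,d,p,E
def cloud(d,p,E):
    h,w=d.shape; K=np.array([[p['fx'],0,p['cx']],[0,p['fy'],p['cy']],[0,0,1.]])
    u,v=np.meshgrid(np.arange(w),np.arange(h))
    n=cv2.undistortPoints(np.stack([u,v],-1).reshape(-1,1,2).astype(np.float64),K,np.array(p['dist'],float)).reshape(h,w,2)
    P=np.concatenate([n*d[...,None],d[...,None]],-1)
    W=P@E[:3,:3].T+E[:3,3]; W[d<=0]=np.nan; return W
E
python3 - <<'E'
from h import *
for n in ['scene','side','wrist']:
    im,d,p,E=shot(n,n+'0'); print(n,p['fx'],E)
    np.savez(n+'0.npz',im=im,W=cloud(d,p,E))
print(status.get_state())
E
```

```text
pics
scene 365.5273001137306 [[ 0.8293  0.4013 -0.3889  0.9228]
 [ 0.5585 -0.6205  0.5505 -0.4814]
 [-0.0204 -0.6737 -0.7387  0.8782]
 [ 0.      0.      0.      1.    ]]
side 490.3807949629974 [[-0.8539 -0.2992  0.4259 -0.1125]
 [-0.5204  0.4729 -0.7111  1.1448]
 [ 0.0113 -0.8288 -0.5594  0.9131]
 [ 0.      0.      0.      1.    ]]
wrist 356.9103236549361 [[ 0.2305 -0.9361 -0.2657  0.2241]
 [-0.9731 -0.2221 -0.0619 -0.6411]
 [-0.0011  0.2728 -0.9621  0.3723]
 [ 0.      0.      0.      1.    ]]
{'time': 0.15, 'joint_positions': array([ 1.1875,  0.4266,  0.0739,  1.6065, -0.0341,  1.1108, -0.0671]), 'dq': array([-0.0003, -0.0006,  0.0006, -0.0002, -0.0022,  0.0012,  0.0001]), 'joint_torque': array([  0.0023, -95.0324,   3.7638, -46.3762,   0.0196,   0.0077,
        -0.    ]), 'position': array([ 0.1562, -0.6563,  0.2308]), 'tool_rot': array([-3.1192, -0.3662,  0.0003]), 'contact_force': array([-0.0077,  0.1725,  0.2136]), 'moment': array([-0.0737,  0.0244,  0.0188]), 'finger_force': 0.0, 'finger_gap': 0.08527244141223474}
```

View pics/scene0.png

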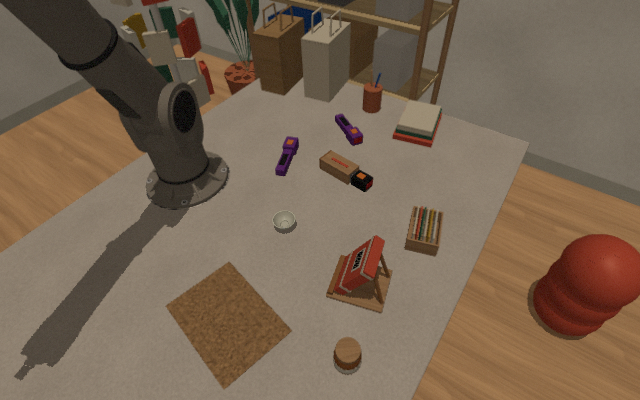

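View pics/side0.png

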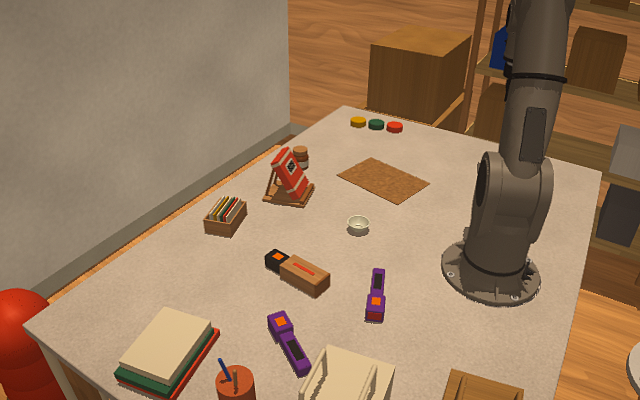

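The scene picture shows the black-headed scanner in the wooden holster with its head at (362,181), or (275,258) in the side picture. The purple look-alikes are at (288,155) and (349,129), or (376,295) and (288,343) in the side picture; I leave those alone. The mat is at (228,322), the label at (357,262), the dish at (285,221), the cards at (425,230) and the candle at (348,353).

Run:
```python
from h import *
s=np.load('scene0.npz'); d=np.load('side0.npz')
A=[(s['im'],s['W']),(d['im'],d['W'])]
q={'head':((362,181),(275,256)),'holst':((338,166),(303,275)),'mat':((228,322),(383,180)),'label':((358,262),(291,167)),'dish':((285,222),(358,226)),'cards':((425,230),(226,215)),'candle':((348,345),(300,150))}
for k,v in q.items(): print(k,[A[i][1][v[i][1],v[i][0]] for i in (0,1)])
for i,(im,W) in enumerate(A):
    hsv=cv2.cvtColor(im,cv2.COLOR_RGB2HSV)
    def near(c,r,z0,z1): 
        return (np.hypot(W[...,0]-c[0],W[...,1]-c[1])<r)&(W[...,2]>z0)&(W[...,2]<z1)
    # rects via minAreaRect of top-view
    hc=W[q['holst'][i][1],q['holst'][i][0]]
    m=near(hc,.16,.035,.06); r=cv2.minAreaRect((W[m][:,:2]*1000).astype(np.float32)); print('holster+head',m.sum(),r)
    b=m&(hsv[...,2]<60); print('black',b.sum(),np.nanmean(W[b],0), W[b][:,2].max())
    o=m&(hsv[...,0]<16)&(hsv[...,1]>200)&(hsv[...,2]>150); print('orange',o.sum(),np.nanmean(W[o],0))
    w=m&~b&~o; w=near(hc,.09,.042,.06)&(hsv[...,2]>80); print('holst top',w.sum(),cv2.minAreaRect((W[w][:,:2]*1000).astype(np.float32)),np.median(W[w][:,2]))
    mc=W[q['mat'][i][1],q['mat'][i][0]]
    t=near(mc,.2,-.004,.012)&(hsv[...,1]>90)&(hsv[...,0]<25); t=cv2.morphologyEx(t.astype(np.uint8),cv2.MORPH_OPEN,np.ones((3,3)))>0
    print('mat',t.sum(),cv2.minAreaRect((W[t][:,:2]*1000).astype(np.float32)),np.median(W[t][:,2]))
    c=W[q['dish'][i][1],q['dish'][i][0]]; t=near(c,.06,.012,.05); print('dish',(W[t].max(0)+W[t].min(0))/2)
    # label
    c=W[q['label'][i][1],q['label'][i][0]]
    g=(np.linalg.norm(W-c,axis=-1)<.06)&((hsv[...,1]<90)); print('label',g.sum(),W[g].mean(0),W[g].min(0),W[g].max(0))
```

```text
head [array([0.5363, 0.2804, 0.0408]), array([0.5307, 0.3056, 0.0397])]
holst [array([0.4352, 0.2937, 0.0467]), array([0.4193, 0.3346, 0.0445])]
mat [array([ 0.4884, -0.304 ,  0.0018]), array([ 0.4762, -0.2879,  0.0041])]
label [array([ 0.7059, -0.0416,  0.123 ]), array([ 0.699 , -0.0253,  0.115 ])]
dish [array([0.4128, 0.0271, 0.0085]), array([0.4197, 0.0172, 0.008 ])]
cards [array([0.793 , 0.1843, 0.0657]), array([0.757 , 0.245 , 0.0585])]
candle [array([ 0.7835, -0.2117,  0.0781]), array([ 0.7783, -0.2002,  0.0799])]
holster+head 714 ((456.7725830078125, 309.093505859375), (66.25315856933594, 196.4833526611328), 82.510986328125)
black 136 [0.5276 0.2955 0.0397] 0.04410893934645754
orange 25 [0.5193 0.302  0.0404]
holst top 465 ((440.2602233886719, 312.4126892089844), (65.03905487060547, 162.15792846679688), 83.83454895019531) 0.046111056647331616
mat 8148 ((476.1568603515625, -297.81854248046875), (200.08322143554688, 284.1609802246094), 76.98602294921875) 0.00350292997649021
dish [0.4128 0.0227 0.0234]
label 177 [ 0.7106 -0.0378  0.1285] [ 0.6859 -0.0792  0.0966] [0.7555 0.0107 0.1545]
holster+head 1222 ((459.72296142578125, 384.9949951171875), (216.5562744140625, 196.7112274169922), 88.81304931640625)
black 148 [0.5274 0.307  0.04  ] 0.04484124512362486
orange 121 [0.4618 0.3266 0.0441]
holst top 757 ((427.7750549316406, 314.2895812988281), (65.2635498046875, 131.5966339111328), 82.3929443359375) 0.04624114216306685
mat 2193 ((482.14007568359375, -300.015380859375), (214.054931640625, 290.5761413574219), 76.76677703857422) 0.003910049927976056
dish [0.4161 0.0234 0.0236]
label 105 [ 0.7037 -0.0244  0.1193] [ 0.6677 -0.0575  0.0631] [0.7402 0.0167 0.157 ]
```

Run:
```python
import cv2
a=cv2.imread('pics/scene0.png')[140:320,260:460]; b=cv2.imread('pics/side0.png')[130:310,230:400]
a=cv2.resize(a,None,fx=2.2,fy=2.2,interpolation=cv2.INTER_CUBIC);b=cv2.resize(b,None,fx=2.1,fy=2.2,interpolation=cv2.INTER_CUBIC)
cv2.imwrite('pics/crop0.png',cv2.hconcat([a,b]))
```

```text
(no output)
```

View pics/crop0.png

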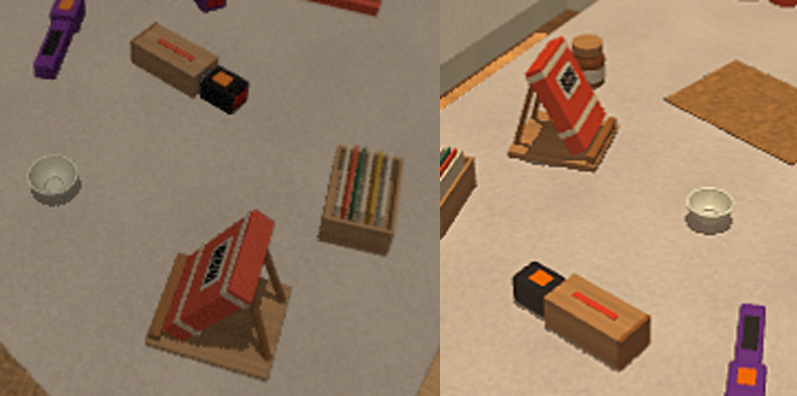

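The crop confirms it: black head, orange patch and red window in the roofed wooden holster, with nothing else like it but the purple ones. On the way over I'll look at the label with the wrist camera.

>>> carry_out(
  motion=[
    {"tx":0.02,"ty":0.032,"tz":0.01,"az":-0.03},
    {"tx":0.04,"ty":0.065,"tz":0.02,"az":-0.06},
    {"tx":0.06,"ty":0.097,"tz":0.03,"az":-0.1},
    {"tx":0.08,"ty":0.13,"tz":0.04,"az":-0.14},
    {"tx":0.1,"ty":0.162,"tz":0.05,"az":-0.18},
    {"tx":0.12,"ty":0.195,"tz":0.06,"az":-0.22},
    {"tx":0.14,"ty":0.227,"tz":0.07,"az":-0.26},
    {"tx":0.16,"ty":0.26,"tz":0.07,"az":-0.3},
    {"tx":0.18,"ty":0.292,"tz":0.07,"az":-0.33},
    {"tx":0.2,"ty":0.325,"tz":0.07,"az":-0.36},
    {"tx":0.22,"ty":0.357,"tz":0.07,"az":-0.36},
    {"tx":0.24,"ty":0.39,"tz":0.07,"az":-0.36},
  ],
)

```text
validation failed for argument at $.mo...
```

>>> carry_out(
  motion=[
    {"tx":0.02,"ty":0.033,"ay":-0.1},
    {"tx":0.04,"ty":0.066,"ay":-0.2},
    {"tx":0.06,"ty":0.1,"ay":-0.3},
    {"tx":0.08,"ty":0.133,"ay":-0.4},
    {"tx":0.1,"ty":0.166,"ay":-0.5},
    {"tx":0.12,"ty":0.2,"ay":-0.6},
    {"tx":0.13,"ty":0.215,"ay":-0.6},
    {"tx":0.13,"ty":0.215,"ay":-0.6},
  ],
)

```text
validation failed for argument at $.mo...
```

Run:
```python
from h import *
s=status.get_state(); print(s['time'],s['joint_positions'],T_tool(s))
im,d,p,E=shot('wrist','w1'); np.savez('w1.npz',im=im,W=cloud(d,p,E)); print(E)
```

```text
0.15 [ 1.1875  0.4266  0.0739  1.6065 -0.0341  1.1108 -0.0671] [[ 0.9728  0.2316 -0.0003  0.1562]
 [ 0.2316 -0.9728  0.001  -0.6563]
 [-0.0001 -0.001  -1.      0.2308]
 [ 0.      0.      0.      1.    ]]
[[ 0.2305 -0.9361 -0.2657  0.2241]
 [-0.9731 -0.222  -0.062  -0.6411]
 [-0.0009  0.2728 -0.9621  0.3723]
 [ 0.      0.      0.      1.    ]]
```

View pics/w1.png

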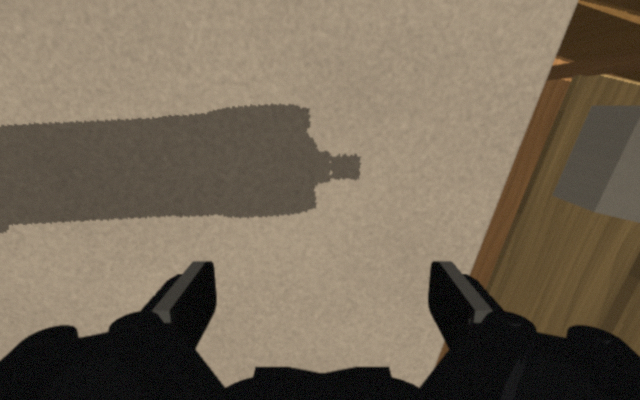

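The move was refused, probably because every row must carry all six numbers. So the picture shows only the start view: counter, arm shadow at (180,165) and the fingers at (190,290) and (455,290).

>>> carry_out(
  motion=[
    {"tx":0.02,"ty":0.032,"tz":0.01,"ax":0,"ay":0,"az":-0.03},
    {"tx":0.04,"ty":0.065,"tz":0.02,"ax":0,"ay":0,"az":-0.06},
    {"tx":0.06,"ty":0.097,"tz":0.03,"ax":0,"ay":0,"az":-0.1},
    {"tx":0.08,"ty":0.13,"tz":0.04,"ax":0,"ay":0,"az":-0.14},
    {"tx":0.1,"ty":0.162,"tz":0.05,"ax":0,"ay":0,"az":-0.18},
    {"tx":0.12,"ty":0.195,"tz":0.06,"ax":0,"ay":0,"az":-0.22},
    {"tx":0.14,"ty":0.227,"tz":0.07,"ax":0,"ay":0,"az":-0.26},
    {"tx":0.16,"ty":0.26,"tz":0.07,"ax":0,"ay":0,"az":-0.3},
    {"tx":0.18,"ty":0.292,"tz":0.07,"ax":0,"ay":0,"az":-0.33},
    {"tx":0.2,"ty":0.325,"tz":0.07,"ax":0,"ay":0,"az":-0.36},
    {"tx":0.22,"ty":0.357,"tz":0.07,"ax":0,"ay":0,"az":-0.36},
    {"tx":0.24,"ty":0.39,"tz":0.07,"ax":0,"ay":0,"az":-0.36},
  ],
)

```text
time: 1.2
position: [0.3968, -0.265, 0.3015]
tool_rot: [3.135, -0.199, 0.001]
contact_force: [2.3, -1.0, 0.2]
finger_gap: 0.0855
finger_force: 0.0
```

>>> carry_out(
  motion=[
    {"tx":0.02,"ty":0.033,"tz":0,"ax":0,"ay":-0.1,"az":0},
    {"tx":0.04,"ty":0.066,"tz":0,"ax":0,"ay":-0.2,"az":0},
    {"tx":0.06,"ty":0.1,"tz":0,"ax":0,"ay":-0.3,"az":0},
    {"tx":0.08,"ty":0.133,"tz":0,"ax":0,"ay":-0.4,"az":0},
    {"tx":0.1,"ty":0.166,"tz":0,"ax":0,"ay":-0.5,"az":0},
    {"tx":0.12,"ty":0.2,"tz":0,"ax":0,"ay":-0.6,"az":0},
    {"tx":0.13,"ty":0.215,"tz":0,"ax":0,"ay":-0.6,"az":0},
    {"tx":0.13,"ty":0.215,"tz":0,"ax":0,"ay":-0.6,"az":0},
  ],
)

```text
time: 1.87
position: [0.5269, -0.0478, 0.3014]
tool_rot: [-2.959, 0.18, -0.917]
contact_force: [-1.3, 0.6, -0.1]
finger_gap: 0.0854
finger_force: 0.0
```

Run:
```python
from h import *
s=status.get_state(); print(s['time'],s['joint_positions'],s['position'])
im,d,p,E=shot('wrist','w2'); np.savez('w2.npz',im=im,W=cloud(d,p,E))
```

```text
1.8667 [ 0.4927 -0.1513 -0.474   2.2456 -0.1725  0.4338 -1.5559] [ 0.5269 -0.0478  0.3014]
```

View pics/w2.png

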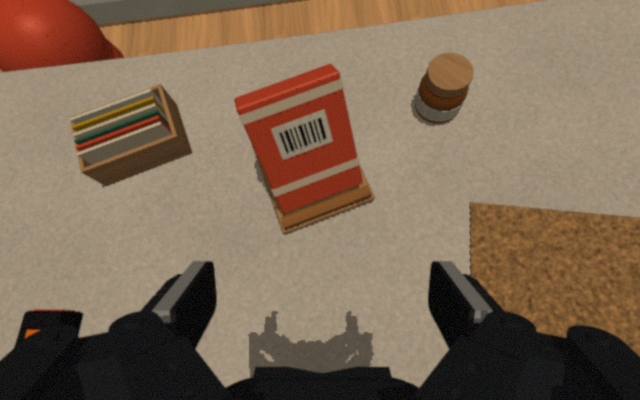

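Wrist view: the label is at about (302,134) on the coral gift, cards at (130,135), candle at (445,88), mat at lower right and the black head at (50,325). Now I'll fit the label pose.

Run:
```python
from h import *
z=np.load('w2.npz'); im,W=z['im'],z['W']; hsv=cv2.cvtColor(im,cv2.COLOR_RGB2HSV)
# gift face: red+label region, erode edges
box=np.zeros(im.shape[:2],bool); box[100:200,240:370]=1
face=box&(hsv[...,1]>150)&((hsv[...,0]<8)|(hsv[...,0]>172))
P0=W[134,302]; print('P0',P0)
# label mask: not red, inside rough window; fill via contour
lm=np.zeros(im.shape[:2],np.uint8); lm[108:162,268:338]=1; lm&=(~face).astype(np.uint8); lm=cv2.morphologyEx(lm,cv2.MORPH_OPEN,np.ones((2,2)))
cs,_=cv2.findContours(lm,cv2.RETR_EXTERNAL,cv2.CHAIN_APPROX_NONE); c=max(cs,key=cv2.contourArea)
r=cv2.minAreaRect(c); print('area',cv2.contourArea(c),r)
q=cv2.approxPolyDP(c,5,True)[:,0]; print(q)
f=cv2.fillPoly(np.zeros_like(lm),[c],1)>0
# plane
m=(face|f)&(np.linalg.norm(W-P0,axis=-1)<.06); X=W[m]
for _ in range(4):
    mu=X.mean(0); n=np.linalg.svd(X-mu,full_matrices=0)[2][2]; e=np.abs((X-mu)@n); X=X[e<max(2*e.std(),.002)]
n*=-np.sign(n[2])  # into the face, down
print('n',n,'pitch',np.degrees(np.arcsin(-n[2])),'yaw',np.degrees(np.arctan2(n[1],n[0])),len(X))
L=W[f]; print('label centroid',L.mean(0), 'on plane off',np.mean((L-mu)@n))
# edge direction via in-plane minAreaRect
ps=np.arctan2(n[1],n[0]); y=np.array([-np.sin(ps),np.cos(ps),0]); zz=np.cross(n,y)
uv=np.c_[(L-mu)@y,(L-mu)@zz].astype(np.float32)*1000; rr=cv2.minAreaRect(uv); print(rr, mu+y*rr[0][0]/1000+zz*rr[0][1]/1000)
for nme in ('scene0','side0'):
    z=np.load(nme+'.npz'); im2,W2=z['im'],z['W']; h2=cv2.cvtColor(im2,cv2.COLOR_RGB2HSV)
    C=mu; k=(np.linalg.norm(W2-L.mean(0),axis=-1)<.045)&(np.abs((W2-mu)@n)<.012)
    w=k&(h2[...,1]<110); Z=W2[w]; a=(Z-mu)
    print(nme,w.sum(),'mid',[ (np.percentile(a@v,2)+np.percentile(a@v,98))/2 for v in (n,y,zz)],[ (np.percentile(a@v,98)-np.percentile(a@v,2)) for v in (n,y,zz)])
    X=W2[k]; print('   plane',np.linalg.svd(X-X.mean(0),full_matrices=0)[2][2])
```

```text
P0 [ 0.7019 -0.0312  0.1144]
area 1865.0 ((303.69439697265625, 135.21205139160156), (34.61323928833008, 57.86608123779297), 69.86369323730469)
[[325 110]
 [272 129]
 [283 160]
 [333 142]]
n [ 0.8333  0.2237 -0.5055] pitch 30.365403635583043 yaw 15.023591037226028 5953
label centroid [nan nan nan] on plane off nan
((-3.26983642578125, 1.0495929718017578), (33.89464569091797, 68.7597885131836), 75.29508209228516) [ 0.7002 -0.0331  0.1101]Traceback (most recent call last):
  File "<stdin>", line 27, in <module>
    return _quantile_unchecked(
        a, q, axis, out, overwrite_input, method, keepdims, weights)
    return _ureduce(a,
                    func=_quantile_ureduce_func,
    ...<5 lines>...
                    overwrite_input=overwrite_input,
                    method=method)
    r = func(a, **kwargs)
    result = _quantile(arr,
                       quantiles=q,
    ...<2 lines>...
                       out=out,
                       weights=wgt)
    slices_having_nans = np.isnan(arr[-1, ...])
                                  ~~~^^^^^^^^^
IndexError: index -1 is out of bounds for axis 0 with size 0
```

>>> carry_out(
  motion=[
    {"tx":0,"ty":0.03,"tz":0,"ax":0,"ay":0.1,"az":0},
    {"tx":0,"ty":0.06,"tz":0,"ax":0,"ay":0.2,"az":0},
    {"tx":0,"ty":0.09,"tz":0,"ax":0,"ay":0.3,"az":0},
    {"tx":0,"ty":0.12,"tz":0,"ax":0,"ay":0.4,"az":0},
    {"tx":0,"ty":0.155,"tz":0,"ax":0,"ay":0.5,"az":0},
    {"tx":0,"ty":0.19,"tz":0,"ax":0,"ay":0.6,"az":0},
    {"tx":0,"ty":0.225,"tz":-0.02,"ax":0,"ay":0.6,"az":0},
    {"tx":0,"ty":0.26,"tz":-0.05,"ax":0,"ay":0.6,"az":0},
    {"tx":0,"ty":0.295,"tz":-0.08,"ax":0,"ay":0.6,"az":0},
    {"tx":0,"ty":0.33,"tz":-0.1,"ax":0,"ay":0.6,"az":0},
    {"tx":0,"ty":0.35,"tz":-0.1,"ax":0,"ay":0.6,"az":0},
    {"tx":0,"ty":0.35,"tz":-0.1,"ax":0,"ay":0.6,"az":0},
  ],
)

```text
time: 2.92
position: [0.5245, 0.3027, 0.1991]
tool_rot: [-3.135, 0.19, 0.007]
contact_force: [-0.8, -0.1, 0.9]
finger_gap: 0.0856
finger_force: 0.0
```

Run:
```python
from h import *
s=status.get_state(); print(s['time'],s['joint_positions'],T_tool(s))
im,d,p,E=shot('wrist','w3'); W=cloud(d,p,E); np.savez('w3.npz',im=im,W=W)
hsv=cv2.cvtColor(im,cv2.COLOR_RGB2HSV)
reg=(np.hypot(W[...,0]-.46,W[...,1]-.31)<.16)
def rect(m,n):
    m=cv2.morphologyEx(m.astype(np.uint8),cv2.MORPH_OPEN,np.ones((3,3)))
    k,l,st,_=cv2.connectedComponentsWithStats(m); i=1+np.argmax(st[1:,4]); P=W[l==i]
    print(n,len(P),cv2.minAreaRect((P[:,:2]*1000).astype(np.float32)),'z',np.median(P[:,2]))
rect(reg&(W[...,2]>.043)&(W[...,2]<.055)&(hsv[...,2]>70),'holster')
rect(reg&(W[...,2]>.035)&(W[...,2]<.0425)&(W[...,0]>.47),'headtop')
rect(reg&(W[...,2]>.035)&(W[...,2]<.05)&(hsv[...,0]<20)&(hsv[...,1]>215)&(hsv[...,2]>150)&(W[...,0]>.49),'orange')
```

```text
2.9167 [-0.0209  0.4541 -0.7912  1.7589  0.3567  1.0822 -2.6249] [[ 0.9926 -0.1211 -0.0044  0.5245]
 [-0.1211 -0.9926  0.001   0.3027]
 [-0.0045 -0.0005 -1.      0.1991]
 [ 0.      0.      0.      1.    ]]
holster 8058 ((426.3709716796875, 313.2099914550781), (60.6954345703125, 129.096923828125), 82.65968322753906) z 0.04526962167275295
headtop 3460 ((525.55322265625, 300.6131286621094), (45.924598693847656, 60.10496139526367), 82.81089782714844) z 0.03911447381418051Traceback (most recent call last):
  File "<stdin>", line 12, in <module>
  File "<stdin>", line 8, in rect
    return _wrapfunc(a, 'argmax', axis=axis, out=out, **kwds)
    return bound(*args, **kwds)
ValueError: attempt to get argmax of an empty sequence
```

View pics/w3.png

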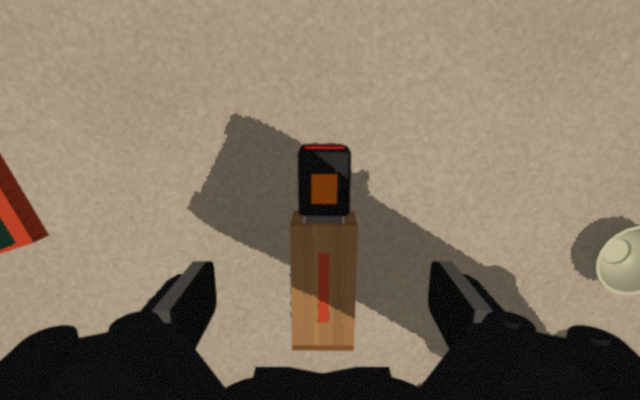

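Wrist view: the head is at (325,180) with its orange patch and red edge, and the holster is behind it at (323,280). The fingers straddle it with nothing else near, so I descend.

>>> carry_out(
  motion=[
    {"tx":0.001,"ty":-0.002,"tz":-0.03,"ax":0,"ay":0,"az":0},
    {"tx":0.001,"ty":-0.002,"tz":-0.06,"ax":0,"ay":0,"az":0},
    {"tx":0.001,"ty":-0.002,"tz":-0.09,"ax":0,"ay":0,"az":0},
    {"tx":0.001,"ty":-0.002,"tz":-0.12,"ax":0,"ay":0,"az":0},
    {"tx":0.001,"ty":-0.002,"tz":-0.15,"ax":0,"ay":0,"az":0},
    {"tx":0.001,"ty":-0.002,"tz":-0.17,"ax":0,"ay":0,"az":0},
    {"tx":0.001,"ty":-0.002,"tz":-0.18,"ax":0,"ay":0,"az":0},
    {"tx":0.001,"ty":-0.002,"tz":-0.187,"ax":0,"ay":0,"az":0},
    {"tx":0.001,"ty":-0.002,"tz":-0.19,"ax":0,"ay":0,"az":0},
    {"tx":0.001,"ty":-0.002,"tz":-0.19,"ax":0,"ay":0,"az":0},
  ],
)

```text
time: 3.8
position: [0.5279, 0.2961, 0.0117]
tool_rot: [-3.135, 0.199, -0.001]
contact_force: [-0.6, 0.0, 0.7]
finger_gap: 0.086
finger_force: 0.0
```

>>> carry_out(
  motion=[
    {"tx":0,"ty":0,"tz":0,"ax":0,"ay":0,"az":0},
    {"tx":0,"ty":0,"tz":0,"ax":0,"ay":0,"az":0},
    {"tx":0,"ty":0,"tz":0,"ax":0,"ay":0,"az":0},
    {"tx":0,"ty":0,"tz":0,"ax":0,"ay":0,"az":0},
    {"tx":0,"ty":0,"tz":0,"ax":0,"ay":0,"az":0},
    {"tx":0,"ty":0,"tz":0,"ax":0,"ay":0,"az":0},
    {"tx":0,"ty":0,"tz":0,"ax":0,"ay":0,"az":0},
    {"tx":0,"ty":0,"tz":0,"ax":0,"ay":0,"az":0},
    {"tx":0,"ty":0,"tz":0,"ax":0,"ay":0,"az":0},
    {"tx":0,"ty":0,"tz":0,"ax":0,"ay":0,"az":0},
  ],
  claw=-1,
)

```text
time: 4.63
position: [0.528, 0.2968, 0.0125]
tool_rot: [-3.134, 0.199, -0.002]
contact_force: [-1.5, -1.1, 11.5]
finger_gap: 0.0451
finger_force: 61.0
```

>>> carry_out(
  motion=[
    {"tx":0,"ty":0.001,"tz":0.002,"ax":0,"ay":0,"az":0},
    {"tx":0.01,"ty":0.0,"tz":0.003,"ax":0,"ay":0,"az":0},
    {"tx":0.022,"ty":-0.001,"tz":0.003,"ax":0,"ay":0,"az":0},
    {"tx":0.035,"ty":-0.003,"tz":0.003,"ax":0,"ay":0,"az":0},
    {"tx":0.049,"ty":-0.005,"tz":0.003,"ax":0,"ay":0,"az":0},
    {"tx":0.063,"ty":-0.007,"tz":0.003,"ax":0,"ay":0,"az":0},
    {"tx":0.077,"ty":-0.008,"tz":0.003,"ax":0,"ay":0,"az":0},
    {"tx":0.091,"ty":-0.01,"tz":0.003,"ax":0,"ay":0,"az":0},
    {"tx":0.105,"ty":-0.012,"tz":0.003,"ax":0,"ay":0,"az":0},
    {"tx":0.117,"ty":-0.013,"tz":0.003,"ax":0,"ay":0,"az":0},
    {"tx":0.127,"ty":-0.015,"tz":0.003,"ax":0,"ay":0,"az":0},
    {"tx":0.135,"ty":-0.016,"tz":0.003,"ax":0,"ay":0,"az":0},
  ],
)

```text
time: 5.63
position: [0.664, 0.2794, 0.0139]
tool_rot: [3.135, -0.2, 0.0]
contact_force: [1.2, -0.1, -2.7]
finger_gap: 0.0453
finger_force: 61.2
```

Run:
```python
from h import *
s=status.get_state(); print(s['time'],s['joint_positions'],s['position'],s['contact_force'],s['finger_gap'])
im,_,_,_=shot('side'); cv2.imwrite('pics/s4.png',cv2.resize(im[160:360,180:380,::-1],None,fx=3,fy=3))
```

```text
5.6333 [-0.1419  0.7783 -0.5135  1.6031  0.4626  0.884  -2.5283] [0.664  0.2794 0.0139] [ 1.1629 -0.0547 -2.7047] 0.04531696797425924
```

View pics/s4.png

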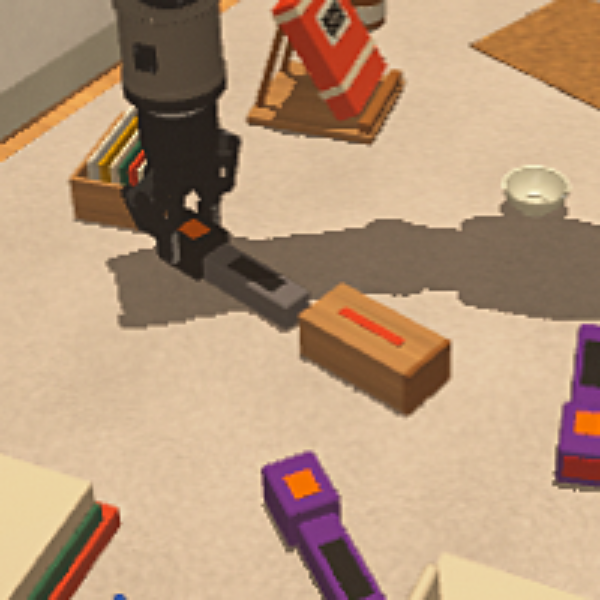

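The scanner is clear of the holster: head in the gripper at (195,240), tail at (300,300), just short of the mouth. Now lift and carry.

>>> carry_out(
  motion=[
    {"tx":0.006,"ty":-0.001,"tz":0.01,"ax":0,"ay":0,"az":0},
    {"tx":0.006,"ty":-0.001,"tz":0.03,"ax":0,"ay":0,"az":0},
    {"tx":0.0,"ty":0.0,"tz":0.055,"ax":0,"ay":0,"az":0},
    {"tx":0.0,"ty":0.0,"tz":0.08,"ax":0,"ay":0,"az":0},
    {"tx":-0.01,"ty":-0.01,"tz":0.105,"ax":0,"ay":0,"az":0},
    {"tx":-0.03,"ty":-0.02,"tz":0.125,"ax":0,"ay":0,"az":0},
    {"tx":-0.05,"ty":-0.04,"tz":0.135,"ax":0,"ay":0,"az":0},
    {"tx":-0.07,"ty":-0.06,"tz":0.14,"ax":0,"ay":0,"az":0},
    {"tx":-0.09,"ty":-0.085,"tz":0.14,"ax":0,"ay":0,"az":0},
    {"tx":-0.11,"ty":-0.11,"tz":0.14,"ax":0,"ay":0,"az":0},
    {"tx":-0.12,"ty":-0.135,"tz":0.14,"ax":0,"ay":0,"az":0},
    {"tx":-0.127,"ty":-0.16,"tz":0.14,"ax":0,"ay":0,"az":0},
  ],
)

```text
time: 6.68
position: [0.5338, 0.1196, 0.1553]
tool_rot: [3.135, -0.196, 0.001]
contact_force: [0.5, -0.8, -1.5]
finger_gap: 0.0453
finger_force: 61.6
```

>>> carry_out(
  motion=[
    {"tx":0,"ty":-0.03,"tz":0,"ax":0,"ay":0,"az":0},
    {"tx":0,"ty":-0.065,"tz":0,"ax":0,"ay":0,"az":0},
    {"tx":0,"ty":-0.1,"tz":0,"ax":0,"ay":0,"az":0},
    {"tx":0,"ty":-0.135,"tz":0,"ax":0,"ay":0,"az":0},
    {"tx":0,"ty":-0.175,"tz":0,"ax":0,"ay":0,"az":0},
    {"tx":0,"ty":-0.215,"tz":0,"ax":0,"ay":0,"az":0},
    {"tx":0,"ty":-0.255,"tz":0,"ax":0,"ay":0,"az":0},
    {"tx":0,"ty":-0.295,"tz":0,"ax":0,"ay":0,"az":0},
    {"tx":0,"ty":-0.335,"tz":0,"ax":0,"ay":0,"az":0},
    {"tx":0,"ty":-0.37,"tz":0,"ax":0,"ay":0,"az":0},
    {"tx":0,"ty":-0.4,"tz":0,"ax":0,"ay":0,"az":0},
    {"tx":0,"ty":-0.42,"tz":0,"ax":0,"ay":0,"az":0},
  ],
)

```text
time: 7.68
position: [0.5346, -0.303, 0.1551]
tool_rot: [3.134, -0.202, 0.0]
contact_force: [-0.6, -0.4, -2.4]
finger_gap: 0.0451
finger_force: 61.5
```

Run:
```python
from h import *
s=status.get_state(); print(s['time'],s['joint_positions'],T_tool(s),s['finger_gap'],s['contact_force'])
im,d,p,E=shot('wrist','w5'); W=cloud(d,p,E)
for n in('scene',):
    im,d,p,E=shot(n); W=cloud(d,p,E); hsv=cv2.cvtColor(im,cv2.COLOR_RGB2HSV)
    near=(np.hypot(W[...,0]-.5,W[...,1]+.3)<.2)
    t=near&(np.abs(W[...,2])<.012)&(hsv[...,1]>90)&(hsv[...,0]<25); t=cv2.morphologyEx(t.astype(np.uint8),cv2.MORPH_OPEN,np.ones((3,3)))>0
    print('mat',t.sum(),cv2.minAreaRect((W[t][:,:2]*1000).astype(np.float32)))
```

```text
7.6833 [ 0.7773  0.4449 -0.4734  1.7936  0.2429  0.9601 -1.4961] [[ 0.9918 -0.1281  0.0002  0.5346]
 [-0.1281 -0.9918 -0.001  -0.303 ]
 [ 0.0003  0.001  -1.      0.1551]
 [ 0.      0.      0.      1.    ]] 0.04508024154205889 [-0.6313 -0.3647 -2.3729]
mat 6109 ((476.9278869628906, -297.94964599609375), (200.3065643310547, 283.178466796875), 76.98602294921875)
```

>>> carry_out(
  motion=[
    {"tx":0,"ty":-0.002,"tz":-0.02,"ax":0,"ay":0,"az":0},
    {"tx":0,"ty":-0.002,"tz":-0.045,"ax":0,"ay":0,"az":0},
    {"tx":0,"ty":-0.002,"tz":-0.07,"ax":0,"ay":0,"az":0},
    {"tx":0,"ty":-0.002,"tz":-0.09,"ax":0,"ay":0,"az":0},
    {"tx":0,"ty":-0.002,"tz":-0.107,"ax":0,"ay":0,"az":0},
    {"tx":0,"ty":-0.002,"tz":-0.12,"ax":0,"ay":0,"az":0},
    {"tx":0,"ty":-0.002,"tz":-0.128,"ax":0,"ay":0,"az":0},
    {"tx":0,"ty":-0.002,"tz":-0.132,"ax":0,"ay":0,"az":0},
    {"tx":0,"ty":-0.002,"tz":-0.135,"ax":0,"ay":0,"az":0},
    {"tx":0,"ty":-0.002,"tz":-0.136,"ax":0,"ay":0,"az":0},
    {"tx":0,"ty":-0.002,"tz":-0.136,"ax":0,"ay":0,"az":0},
  ],
)

```text
time: 8.7
position: [0.5357, -0.3017, 0.0189]
tool_rot: [3.135, -0.198, 0.001]
contact_force: [-0.0, -0.4, -3.0]
finger_gap: 0.0453
finger_force: 61.5
```

Run:
```python
from h import *
s=status.get_state(); print(s['time'],s['position'],s['contact_force'],s['moment'])
im,d,p,E=shot('side'); W=cloud(d,p,E)
cv2.imwrite('pics/s6.png',cv2.resize(im[110:260,300:480,::-1],None,fx=4,fy=4))
m=(np.hypot(W[...,0]-.44,W[...,1]+.29)<.1)&(W[...,2]>.02)&(W[...,2]<.05)
P=W[m]; print(len(P)); 
x=np.array([.9918,-.1281]); a=(P[:,:2]-[.5346,-.305])@x
for lo in np.arange(-.15,-.02,.02): k=(a>lo)&(a<lo+.02); print(round(lo,2),k.sum(),np.percentile(P[k][:,2],90) if k.any() else None)
```

```text
8.7 [ 0.5357 -0.3017  0.0189] [-0.05   -0.3714 -2.9667] [-0.0342 -0.1512  0.0238]
385
-0.15 49 0.03829753432079772
-0.13 46 0.03989333374610332
-0.11 41 0.03957390994617627
-0.09 44 0.03898769286696344
-0.07 41 0.0387685009258697
-0.05 45 0.04030591490142634
-0.03 77 0.04760691156359285
```

>>> carry_out(
  motion=[
    {"tx":0,"ty":0,"tz":-0.001,"ax":0,"ay":0,"az":0},
    {"tx":0,"ty":0,"tz":-0.002,"ax":0,"ay":0,"az":0},
    {"tx":0,"ty":0,"tz":-0.003,"ax":0,"ay":0,"az":0},
    {"tx":0,"ty":0,"tz":-0.003,"ax":0,"ay":0,"az":0},
  ],
)

```text
time: 9.08
position: [0.5355, -0.3018, 0.0156]
tool_rot: [3.135, -0.198, 0.001]
contact_force: [-0.8, 0.8, 2.2]
finger_gap: 0.0447
finger_force: 61.9
```

>>> carry_out(
  motion=[
    {"tx":0,"ty":0,"tz":-0.001,"ax":0,"ay":0,"az":0},
    {"tx":0,"ty":0,"tz":-0.001,"ax":0,"ay":0,"az":0},
    {"tx":0,"ty":0,"tz":-0.001,"ax":0,"ay":0,"az":0},
  ],
)

```text
time: 9.33
position: [0.5355, -0.3018, 0.0155]
tool_rot: [3.135, -0.198, 0.001]
contact_force: [-8.0, 1.8, 20.6]
finger_gap: 0.0449
finger_force: 64.1
```

>>> carry_out(
  motion=[
    {"tx":0,"ty":0,"tz":0.001,"ax":0,"ay":0,"az":0},
    {"tx":0,"ty":0,"tz":0.001,"ax":0,"ay":0,"az":0},
    {"tx":0,"ty":0,"tz":0.001,"ax":0,"ay":0,"az":0},
    {"tx":0,"ty":0,"tz":0.001,"ax":0,"ay":0,"az":0},
    {"tx":0,"ty":0,"tz":0.001,"ax":0,"ay":0,"az":0},
    {"tx":0,"ty":0,"tz":0.001,"ax":0,"ay":0,"az":0},
    {"tx":0,"ty":0,"tz":0.001,"ax":0,"ay":0,"az":0},
    {"tx":0,"ty":0,"tz":0.001,"ax":0,"ay":0,"az":0},
  ],
  claw=1,
)

```text
time: 10.0
position: [0.5354, -0.3016, 0.0152]
tool_rot: [-3.135, 0.198, 0.0]
contact_force: [-0.6, 0.2, -0.0]
finger_gap: 0.085
finger_force: 0.0
```

>>> carry_out(
  motion=[
    {"tx":0,"ty":0,"tz":0.015,"ax":0,"ay":0,"az":0},
    {"tx":0,"ty":0,"tz":0.035,"ax":0,"ay":0,"az":0},
    {"tx":0,"ty":0,"tz":0.06,"ax":0,"ay":0,"az":0},
    {"tx":0,"ty":0,"tz":0.085,"ax":0,"ay":0,"az":0},
    {"tx":-0.02,"ty":0.003,"tz":0.11,"ax":0,"ay":0,"az":0},
    {"tx":-0.045,"ty":0.006,"tz":0.13,"ax":0,"ay":0,"az":0},
    {"tx":-0.07,"ty":0.009,"tz":0.14,"ax":0,"ay":0,"az":0},
    {"tx":-0.09,"ty":0.011,"tz":0.14,"ax":0,"ay":0,"az":0},
    {"tx":-0.09,"ty":0.011,"tz":0.14,"ax":0,"ay":0,"az":0},
    {"tx":-0.09,"ty":0.011,"tz":0.14,"ax":0,"ay":0,"az":0},
  ],
)

```text
time: 10.83
position: [0.4446, -0.2911, 0.1558]
tool_rot: [3.134, -0.2, 0.001]
contact_force: [-0.2, -0.5, 0.7]
finger_gap: 0.0858
finger_force: 0.0
```

```bash
cat >> h.py <<'E'
def comp(W,m,n):
    m=cv2.morphologyEx(m.astype(np.uint8),cv2.MORPH_OPEN,np.ones((3,3)))
    k,l,st,_=cv2.connectedComponentsWithStats(m); i=1+np.argmax(st[1:,4]); P=W[l==i]
    print(n,len(P),cv2.minAreaRect((P[:,:2]*1000).astype(np.float32)),'z',np.median(P[:,2])); return P
E
python3 - <<'E'
from h import *
s=status.get_state(); print(s['time'],s['joint_positions'],T_tool(s),s['finger_gap'])
im,d,p,E=shot('wrist','w7'); W=cloud(d,p,E)
reg=np.hypot(W[...,0]-.478,W[...,1]+.297)<.13
comp(W,reg&(W[...,2]>.015)&(W[...,2]<.055),'all')
comp(W,reg&(W[...,2]>.037)&(W[...,2]<.055),'head')
comp(W,reg&(W[...,2]>.025)&(W[...,2]<.037),'grip')
E
```

```text
10.8333 [ 0.8789  0.3188 -0.4983  1.9765  0.1948  0.8916 -1.4193] [[ 0.9919 -0.1271  0.0003  0.4446]
 [-0.1271 -0.9919 -0.001  -0.2911]
 [ 0.0004  0.001  -1.      0.1558]
 [ 0.      0.      0.      1.    ]] 0.08575316047770722
all 12612 ((476.8444519042969, -293.4389343261719), (45.954864501953125, 176.71986389160156), 80.96703338623047) z 0.03469379097231448
head 6248 ((532.7601928710938, -302.23590087890625), (45.77271270751953, 59.95054626464844), 80.96703338623047) z 0.041901851969997406
grip 6264 ((446.2403564453125, -288.0352478027344), (34.097164154052734, 114.59126281738281), 81.09317016601562) z 0.03212673480380737
```

View pics/w7.png

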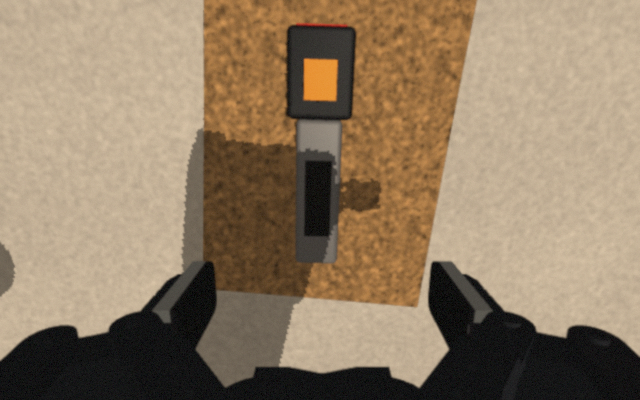

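The scanner lies flat on the mat, released: head at (320,72), grip at (318,190), yaw -9°. Now take it by the middle of the grip.

>>> carry_out(
  motion=[
    {"tx":-0.001,"ty":0.003,"tz":-0.025,"ax":0,"ay":0,"az":-0.01},
    {"tx":-0.001,"ty":0.003,"tz":-0.05,"ax":0,"ay":0,"az":-0.02},
    {"tx":-0.001,"ty":0.003,"tz":-0.075,"ax":0,"ay":0,"az":-0.03},
    {"tx":-0.001,"ty":0.003,"tz":-0.1,"ax":0,"ay":0,"az":-0.03},
    {"tx":-0.001,"ty":0.003,"tz":-0.12,"ax":0,"ay":0,"az":-0.03},
    {"tx":-0.001,"ty":0.003,"tz":-0.133,"ax":0,"ay":0,"az":-0.03},
    {"tx":-0.001,"ty":0.003,"tz":-0.142,"ax":0,"ay":0,"az":-0.03},
    {"tx":-0.001,"ty":0.003,"tz":-0.146,"ax":0,"ay":0,"az":-0.03},
    {"tx":-0.001,"ty":0.003,"tz":-0.147,"ax":0,"ay":0,"az":-0.03},
    {"tx":-0.001,"ty":0.003,"tz":-0.147,"ax":0,"ay":0,"az":-0.03},
  ],
)

```text
time: 11.72
position: [0.4449, -0.2877, 0.0088]
tool_rot: [3.132, -0.245, 0.001]
contact_force: [0.4, -0.0, -0.2]
finger_gap: 0.0854
finger_force: 0.0
```

>>> carry_out(
  motion=[
    {"tx":0,"ty":0,"tz":0,"ax":0,"ay":0,"az":0},
    {"tx":0,"ty":0,"tz":0,"ax":0,"ay":0,"az":0},
    {"tx":0,"ty":0,"tz":0,"ax":0,"ay":0,"az":0},
    {"tx":0,"ty":0,"tz":0,"ax":0,"ay":0,"az":0},
    {"tx":0,"ty":0,"tz":0,"ax":0,"ay":0,"az":0},
    {"tx":0,"ty":0,"tz":0,"ax":0,"ay":0,"az":0},
    {"tx":0,"ty":0,"tz":0,"ax":0,"ay":0,"az":0},
    {"tx":0,"ty":0,"tz":0,"ax":0,"ay":0,"az":0},
    {"tx":0,"ty":0,"tz":0,"ax":0,"ay":0,"az":0},
    {"tx":0,"ty":0,"tz":0,"ax":0,"ay":0,"az":0},
  ],
  claw=-1,
)

```text
time: 12.55
position: [0.4445, -0.2878, 0.0089]
tool_rot: [3.131, -0.245, 0.001]
contact_force: [-2.9, 0.5, 10.2]
finger_gap: 0.033
finger_force: 60.0
```

>>> carry_out(
  motion=[
    {"tx":0,"ty":0,"tz":0.01,"ax":0,"ay":0,"az":0},
    {"tx":0,"ty":0,"tz":0.025,"ax":0,"ay":0,"az":0},
    {"tx":0,"ty":0,"tz":0.045,"ax":0,"ay":0,"az":0},
    {"tx":0,"ty":0,"tz":0.07,"ax":0,"ay":0,"az":0},
    {"tx":0,"ty":0,"tz":0.095,"ax":0,"ay":0,"az":0},
    {"tx":0,"ty":0,"tz":0.12,"ax":0,"ay":0,"az":0},
    {"tx":0,"ty":0,"tz":0.145,"ax":0,"ay":0,"az":0},
    {"tx":0,"ty":0,"tz":0.165,"ax":0,"ay":0,"az":0},
    {"tx":0,"ty":0,"tz":0.18,"ax":0,"ay":0,"az":0},
    {"tx":0,"ty":0,"tz":0.19,"ax":0,"ay":0,"az":0},
    {"tx":0,"ty":0,"tz":0.19,"ax":0,"ay":0,"az":0},
  ],
)

```text
time: 13.47
position: [0.445, -0.288, 0.2005]
tool_rot: [3.13, -0.245, 0.004]
contact_force: [1.1, -1.1, -2.2]
finger_gap: 0.033
finger_force: 60.1
```

Run:
```python
from h import *
s=status.get_state(); T=T_tool(s); print(s['time'],s['joint_positions'],s['position'],s['finger_gap'],s['contact_force'],s['moment'])
im,d,p,E=shot('wrist','w8'); W=cloud(d,p,E)
# scanner head in tool frame: dark/orange region above fingers
L=(W-T[:3,3])@T[:3,:3]   # tool coords
hsv=cv2.cvtColor(im,cv2.COLOR_RGB2HSV)
m=(L[...,0]>.035)&(L[...,0]<.17)&(np.abs(L[...,1])<.05)&(L[...,2]>-.06)&(L[...,2]<.03)
P=comp(L,m,'headtop(tool frame)'); c=P.mean(0); k=P[np.abs(P[:,2]-np.median(P[:,2]))<.006]
print('c',c); A=np.c_[k[:,0],k[:,1],np.ones(len(k))]; print('plane z=ax+by+c',np.linalg.lstsq(A,k[:,2],rcond=None)[0],len(k))
```

```text
13.4667 [ 0.8936  0.2612 -0.5122  1.9386  0.1542  0.9768 -1.4176] [ 0.445  -0.288   0.2005] 0.03295551902337971 [ 1.0749 -1.067  -2.2061] [0.0471 0.0774 0.0159]
headtop(tool frame) 28041 ((66.07705688476562, 0.3765525817871094), (46.53411865234375, 62.15324020385742), 89.92345428466797) z -0.03254203837374059
c [ 0.0715  0.0003 -0.0303]
plane z=ax+by+c [-0.0231 -0.0012 -0.031 ] 21247
```

>>> carry_out(
  motion=[
    {"tx":0.0,"ty":0.01,"tz":0.01,"ax":0,"ay":0,"az":0.02},
    {"tx":0.002,"ty":0.025,"tz":0.02,"ax":0,"ay":0,"az":0.05},
    {"tx":0.004,"ty":0.045,"tz":0.03,"ax":0,"ay":0,"az":0.09},
    {"tx":0.006,"ty":0.065,"tz":0.04,"ax":0,"ay":0,"az":0.14},
    {"tx":0.008,"ty":0.085,"tz":0.05,"ax":0,"ay":0,"az":0.19},
    {"tx":0.01,"ty":0.105,"tz":0.05,"ax":0,"ay":0,"az":0.24},
    {"tx":0.012,"ty":0.125,"tz":0.05,"ax":0,"ay":0,"az":0.29},
    {"tx":0.014,"ty":0.145,"tz":0.05,"ax":0,"ay":0,"az":0.33},
    {"tx":0.016,"ty":0.165,"tz":0.05,"ax":0,"ay":0,"az":0.37},
    {"tx":0.018,"ty":0.18,"tz":0.05,"ax":0,"ay":0,"az":0.4},
    {"tx":0.02,"ty":0.188,"tz":0.05,"ax":0,"ay":0,"az":0.418},
    {"tx":0.02,"ty":0.19,"tz":0.05,"ax":0,"ay":0,"az":0.418},
  ],
)

```text
time: 14.52
position: [0.4647, -0.0959, 0.2482]
tool_rot: [-3.114, -0.415, 0.0]
contact_force: [-0.8, -0.4, -2.4]
finger_gap: 0.0329
finger_force: 60.1
```

>>> carry_out(
  motion=[
    {"tx":0.002,"ty":0.001,"tz":0,"ax":-0.005,"ay":0.02,"az":0},
    {"tx":0.006,"ty":0.002,"tz":-0.002,"ax":-0.016,"ay":0.06,"az":0},
    {"tx":0.011,"ty":0.004,"tz":-0.006,"ax":-0.03,"ay":0.112,"az":0},
    {"tx":0.016,"ty":0.006,"tz":-0.011,"ax":-0.047,"ay":0.175,"az":0},
    {"tx":0.022,"ty":0.008,"tz":-0.016,"ax":-0.064,"ay":0.239,"az":0},
    {"tx":0.028,"ty":0.01,"tz":-0.022,"ax":-0.081,"ay":0.302,"az":0},
    {"tx":0.034,"ty":0.012,"tz":-0.028,"ax":-0.098,"ay":0.366,"az":0},
    {"tx":0.039,"ty":0.013,"tz":-0.033,"ax":-0.113,"ay":0.422,"az":0},
    {"tx":0.043,"ty":0.014,"tz":-0.037,"ax":-0.125,"ay":0.466,"az":0},
    {"tx":0.045,"ty":0.015,"tz":-0.039,"ax":-0.133,"ay":0.496,"az":0},
    {"tx":0.046,"ty":0.015,"tz":-0.04,"ax":-0.1355,"ay":0.5057,"az":0},
    {"tx":0.046,"ty":0.015,"tz":-0.04,"ax":-0.1355,"ay":0.5057,"az":0},
  ],
)

```text
time: 15.52
position: [0.5107, -0.0831, 0.207]
tool_rot: [2.945, 0.386, -0.792]
contact_force: [0.3, 0.3, -2.8]
finger_gap: 0.0331
finger_force: 60.1
```

Run:
```python
from h import *
s=status.get_state(); T=T_tool(s); print(s['time'],s['joint_positions'],s['finger_gap']); print(T)
w=T[:3,:3]@[.1193,0,-.0161]+T[:3,3]; x=T[:3,0]; c=np.array([.702,-.032,.115]); n=np.array([.8365,.2241,-.5])
t=(c-w)@n/(x@n); print('window',w,'dist',t,'hit err',w+t*x-c,'angle',np.degrees(np.arccos(x@n)))
for nme in ('wrist','scene','side'):
    im,d,p,E=shot(nme,nme+'9'); np.savez(nme+'9.npz',im=im,W=cloud(d,p,E),T=T)
a=cv2.imread('pics/scene9.png')[190:330,230:420]; b=cv2.imread('pics/side9.png')[80:220,230:430]
cv2.imwrite('pics/c9.png',cv2.hconcat([cv2.resize(a,(400,400)),cv2.resize(b,(400,400))]))
```

```text
15.5167 [ 0.4131  0.5681 -0.6354  1.6328  0.3383  1.5894 -1.6319] 0.033144366986660394
[[ 0.8358  0.2577 -0.4848  0.5107]
 [ 0.2231 -0.9662 -0.129  -0.0831]
 [-0.5016 -0.0003 -0.8651  0.207 ]
 [ 0.      0.      0.      1.    ]]
window [ 0.6182 -0.0544  0.1611] dist 0.09814624437117488 hit err [-0.0017 -0.0005 -0.0031] angle 0.40982857506071024
```

View pics/c9.png

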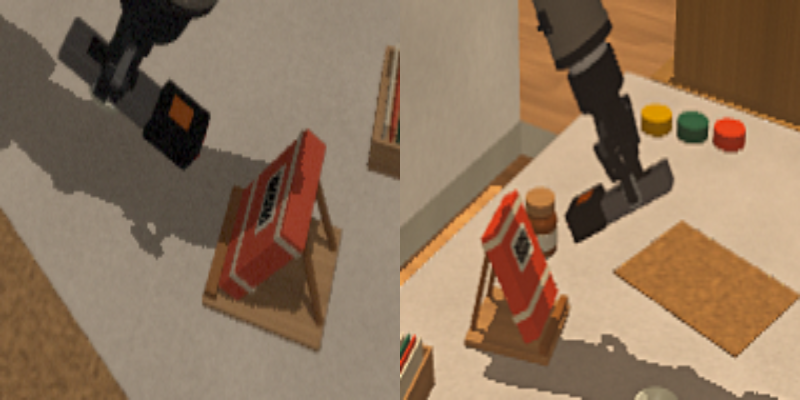

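The scanner is aimed at the label from about 10 cm, square in both views. I'll check the in-hand pose from the point clouds before trimming.

Run:
```python
from h import *
for n in ('wrist9','scene9','side9'):
    z=np.load(n+'.npz'); T=z['T']; L=(z['W']-T[:3,3])@T[:3,:3]; im=z['im']; hsv=cv2.cvtColor(im,cv2.COLOR_RGB2HSV)
    m=(L[...,0]>.063)&(L[...,0]<.135)&(np.abs(L[...,1])<.04)&(L[...,2]>-.045)&(L[...,2]<.02)
    t=m&(np.abs(L[...,2]+.034)<.008); k=L[t]
    print(n,m.sum(),len(k),'top x',np.percentile(k[:,0],[1,99]),'y',np.percentile(k[:,1],[1,99]))
    A=np.c_[k[:,0]-.09,k[:,1],np.ones(len(k))]; r=np.linalg.lstsq(A,k[:,2],rcond=None)[0]; e=np.abs(A@r-k[:,2])<.002; print('  plane',np.linalg.lstsq(A[e],k[e][:,2],rcond=None)[0])
    o=t&(hsv[...,0]<20)&(hsv[...,1]>180)&(hsv[...,2]>90); q=L[o]
    if len(q)>8: print('  orange',len(q),q.mean(0),cv2.minAreaRect((q[:,:2]*1000).astype(np.float32)))
    b=cv2.minAreaRect((k[:,:2]*1000).astype(np.float32)); print('  rect',b)
# label plane again from these views
for n in ('scene9','side9','w2'):
    z=np.load(n+'.npz'); W=z['W']; c=np.array([.702,-.032,.115]); nn=np.array([.8365,.2241,-.5])
    hsv=cv2.cvtColor(z['im'],cv2.COLOR_RGB2HSV)
    m=(np.linalg.norm(W-c,axis=-1)<.05)&(np.abs((W-c)@nn)<.015); X=W[m]
    v=np.linalg.svd(X-X.mean(0),full_matrices=0)[2][2]; v*=-np.sign(v[2]); print(n,len(X),'off',((X-c)@nn).mean(),'yaw',np.degrees(np.arctan2(v[1],v[0])),'pitch',np.degrees(np.arcsin(-v[2])))
    w=m&(hsv[...,1]<100); a=W[w]-c; y=np.array([-.2588,.9659,0]); zz=np.cross(nn,y)
    print('   label y',np.percentile(a@y,[3,97]),'z',np.percentile(a@zz,[3,97]),w.sum())
```

```text
wrist9 19838 19838 top x [0.0635 0.0962] y [-0.0216  0.0227]
  plane [-0.0103  0.0007 -0.0335]
  orange 7481 [ 0.0849  0.0005 -0.0339] ((84.6410140991211, 0.5443782806396484), (22.58029556274414, 24.156347274780273), 89.8543701171875)
  rect ((80.19625091552734, 0.5435028076171875), (34.429283142089844, 46.36394500732422), 0.10598903149366379)
scene9 524 375 top x [0.0634 0.1157] y [-0.0225  0.023 ]
  plane [ 0.0115  0.0349 -0.0339]
  orange 70 [ 0.083  -0.0009 -0.0348] ((82.64231872558594, -0.8170051574707031), (23.98297691345215, 19.8937931060791), 3.06660795211792)
  rect ((90.37153625488281, 0.4693260192871094), (54.682960510253906, 46.8327522277832), 0.02654387801885605)
side9 232 106 top x [0.0637 0.1163] y [-0.0279  0.0201]
  plane [ 0.0124 -0.1348 -0.0359]
  orange 14 [ 0.0875  0.0007 -0.0369] ((87.70079040527344, 0.3695831298828125), (21.007936477661133, 24.07767105102539), 82.52491760253906)
  rect ((89.50756072998047, -2.7056198120117188), (53.44641876220703, 49.44751739501953), 2.0438144207000732)
scene9 434 off -0.0015858071170390714 yaw 15.228848988610896 pitch 29.89639794418725
   label y [-0.0275  0.0298] z [-0.0201  0.0423] 154
side9 358 off 0.000826646818698146 yaw 14.923215416638532 pitch 30.022491833383096
   label y [-0.0221  0.0303] z [-0.0162  0.0437] 99
w2 5944 off 0.0005427063648231824 yaw 15.073080632877039 pitch 30.336154666065603
   label y [-0.028   0.0289] z [-0.0198  0.0417] 2301
```

The grasp is true: the head sits within 1 mm and 1° of nominal, and the label is at yaw 15°, pitch 30°. Raise 4 mm and hold.

>>> carry_out(
  motion=[
    {"tx":0,"ty":0,"tz":0.001,"ax":0,"ay":0,"az":0},
    {"tx":0,"ty":0,"tz":0.003,"ax":0,"ay":0,"az":0},
    {"tx":0,"ty":0,"tz":0.004,"ax":0,"ay":0,"az":0},
    {"tx":0,"ty":0,"tz":0.004,"ax":0,"ay":0,"az":0},
    {"tx":0,"ty":0,"tz":0.004,"ax":0,"ay":0,"az":0},
    {"tx":0,"ty":0,"tz":0.004,"ax":0,"ay":0,"az":0},
    {"tx":0,"ty":0,"tz":0.004,"ax":0,"ay":0,"az":0},
    {"tx":0,"ty":0,"tz":0.004,"ax":0,"ay":0,"az":0},
  ],
)

```text
time: 16.33
position: [0.5103, -0.0826, 0.2122]
tool_rot: [2.946, 0.388, -0.789]
contact_force: [-0.7, 0.1, -2.1]
finger_gap: 0.0327
finger_force: 60.1
```

Run:
```python
from h import *
s=status.get_state(); T=T_tool(s); print(s['time'],s['position'])
w=T[:3,:3]@[.1188,.0003,-.0158]+T[:3,3]; x=T[:3,0]; c=np.array([.702,-.031,.115]); n=np.array([.8365,.2241,-.5])
t=(c-w)@n/(x@n); print('window',w,'dist',t,'hit err',w+t*x-c,'angle',np.degrees(np.arccos(x@n)))
```

```text
16.3333 [ 0.5103 -0.0826  0.2122]
window [ 0.6174 -0.0542  0.1665] dist 0.10173964033657268 hit err [ 0.0005 -0.0004  0.0006] angle 0.3925673492454695
```

>>> carry_out(
  motion=[
    {"tx":0,"ty":0,"tz":0,"ax":0,"ay":0,"az":0},
    {"tx":0,"ty":0,"tz":0,"ax":0,"ay":0,"az":0},
    {"tx":0,"ty":0,"tz":0,"ax":0,"ay":0,"az":0},
    {"tx":0,"ty":0,"tz":0,"ax":0,"ay":0,"az":0},
    {"tx":0,"ty":0,"tz":0,"ax":0,"ay":0,"az":0},
    {"tx":0,"ty":0,"tz":0,"ax":0,"ay":0,"az":0},
    {"tx":0,"ty":0,"tz":0,"ax":0,"ay":0,"az":0},
    {"tx":0,"ty":0,"tz":0,"ax":0,"ay":0,"az":0},
    {"tx":0,"ty":0,"tz":0,"ax":0,"ay":0,"az":0},
    {"tx":0,"ty":0,"tz":0,"ax":0,"ay":0,"az":0},
    {"tx":0,"ty":0,"tz":0,"ax":0,"ay":0,"az":0},
    {"tx":0,"ty":0,"tz":0,"ax":0,"ay":0,"az":0},
  ],
)

```text
time: 17.33
position: [0.5104, -0.0826, 0.2123]
tool_rot: [2.946, 0.388, -0.789]
contact_force: [0.4, 0.3, -2.2]
finger_gap: 0.0331
finger_force: 60.1
```

>>> carry_out(
  motion=[
    {"tx":0,"ty":0,"tz":0,"ax":0,"ay":0,"az":0},
    {"tx":0,"ty":0,"tz":0,"ax":0,"ay":0,"az":0},
    {"tx":0,"ty":0,"tz":0,"ax":0,"ay":0,"az":0},
    {"tx":0,"ty":0,"tz":0,"ax":0,"ay":0,"az":0},
    {"tx":0,"ty":0,"tz":0,"ax":0,"ay":0,"az":0},
    {"tx":0,"ty":0,"tz":0,"ax":0,"ay":0,"az":0},
    {"tx":0,"ty":0,"tz":0,"ax":0,"ay":0,"az":0},
    {"tx":0,"ty":0,"tz":0,"ax":0,"ay":0,"az":0},
    {"tx":0,"ty":0,"tz":0,"ax":0,"ay":0,"az":0},
    {"tx":0,"ty":0,"tz":0,"ax":0,"ay":0,"az":0},
    {"tx":0,"ty":0,"tz":0,"ax":0,"ay":0,"az":0},
    {"tx":0,"ty":0,"tz":0,"ax":0,"ay":0,"az":0},
  ],
)

```text
time: 18.33
position: [0.5104, -0.0826, 0.2123]
tool_rot: [2.946, 0.388, -0.789]
contact_force: [0.5, -0.3, -2.3]
finger_gap: 0.0328
finger_force: 60.1
```

>>> carry_out(
  motion=[
    {"tx":0,"ty":0,"tz":0,"ax":0,"ay":0,"az":0},
    {"tx":0,"ty":0,"tz":0,"ax":0,"ay":0,"az":0},
    {"tx":0,"ty":0,"tz":0,"ax":0,"ay":0,"az":0},
    {"tx":0,"ty":0,"tz":0,"ax":0,"ay":0,"az":0},
    {"tx":0,"ty":0,"tz":0,"ax":0,"ay":0,"az":0},
    {"tx":0,"ty":0,"tz":0,"ax":0,"ay":0,"az":0},
  ],
)

```text
time: 18.83
position: [0.5104, -0.0826, 0.2123]
tool_rot: [2.946, 0.388, -0.789]
contact_force: [-0.1, -0.6, -1.8]
finger_gap: 0.033
finger_force: 60.1
```

Held 2.5 s within 1 mm. Now reverse the path back over the mat.

>>> carry_out(
  motion=[
    {"tx":-0.003,"ty":-0.001,"tz":0.002,"ax":0.005,"ay":-0.02,"az":0},
    {"tx":-0.008,"ty":-0.003,"tz":0.006,"ax":0.016,"ay":-0.06,"az":0},
    {"tx":-0.013,"ty":-0.005,"tz":0.011,"ax":0.03,"ay":-0.112,"az":0},
    {"tx":-0.018,"ty":-0.006,"tz":0.016,"ax":0.047,"ay":-0.175,"az":0},
    {"tx":-0.024,"ty":-0.008,"tz":0.02,"ax":0.064,"ay":-0.239,"az":0},
    {"tx":-0.029,"ty":-0.01,"tz":0.024,"ax":0.081,"ay":-0.302,"az":0},
    {"tx":-0.034,"ty":-0.012,"tz":0.028,"ax":0.098,"ay":-0.366,"az":0},
    {"tx":-0.039,"ty":-0.013,"tz":0.031,"ax":0.113,"ay":-0.422,"az":0},
    {"tx":-0.043,"ty":-0.014,"tz":0.034,"ax":0.125,"ay":-0.466,"az":0},
    {"tx":-0.045,"ty":-0.015,"tz":0.036,"ax":0.133,"ay":-0.496,"az":0},
    {"tx":-0.046,"ty":-0.015,"tz":0.036,"ax":0.1355,"ay":-0.5057,"az":0},
    {"tx":-0.046,"ty":-0.015,"tz":0.036,"ax":0.1355,"ay":-0.5057,"az":0},
  ],
)

```text
time: 19.83
position: [0.4636, -0.0981, 0.2487]
tool_rot: [3.113, 0.408, 0.001]
contact_force: [0.1, -0.7, -1.7]
finger_gap: 0.033
finger_force: 60.1
```

>>> carry_out(
  motion=[
    {"tx":0.0,"ty":-0.01,"tz":0.0,"ax":0,"ay":0,"az":-0.02},
    {"tx":-0.002,"ty":-0.025,"tz":0.0,"ax":0,"ay":0,"az":-0.05},
    {"tx":-0.004,"ty":-0.045,"tz":-0.01,"ax":0,"ay":0,"az":-0.09},
    {"tx":-0.006,"ty":-0.065,"tz":-0.02,"ax":0,"ay":0,"az":-0.14},
    {"tx":-0.008,"ty":-0.085,"tz":-0.035,"ax":0,"ay":0,"az":-0.19},
    {"tx":-0.01,"ty":-0.105,"tz":-0.05,"ax":0,"ay":0,"az":-0.24},
    {"tx":-0.012,"ty":-0.125,"tz":-0.07,"ax":0,"ay":0,"az":-0.29},
    {"tx":-0.014,"ty":-0.145,"tz":-0.09,"ax":0,"ay":0,"az":-0.33},
    {"tx":-0.016,"ty":-0.165,"tz":-0.11,"ax":0,"ay":0,"az":-0.37},
    {"tx":-0.018,"ty":-0.18,"tz":-0.13,"ax":0,"ay":0,"az":-0.4},
    {"tx":-0.02,"ty":-0.188,"tz":-0.145,"ax":0,"ay":0,"az":-0.418},
    {"tx":-0.02,"ty":-0.19,"tz":-0.15,"ax":0,"ay":0,"az":-0.418},
  ],
)

```text
time: 20.83
position: [0.4413, -0.29, 0.0942]
tool_rot: [-3.129, 0.256, 0.008]
contact_force: [-0.9, -0.3, -2.6]
finger_gap: 0.0326
finger_force: 60.1
```

>>> carry_out(
  motion=[
    {"tx":0,"ty":0,"tz":-0.02,"ax":0,"ay":0,"az":0},
    {"tx":0,"ty":0,"tz":-0.04,"ax":0,"ay":0,"az":0},
    {"tx":0,"ty":0,"tz":-0.055,"ax":0,"ay":0,"az":0},
    {"tx":0,"ty":0,"tz":-0.065,"ax":0,"ay":0,"az":0},
    {"tx":0,"ty":0,"tz":-0.073,"ax":0,"ay":0,"az":0},
    {"tx":0,"ty":0,"tz":-0.079,"ax":0,"ay":0,"az":0},
    {"tx":0,"ty":0,"tz":-0.082,"ax":0,"ay":0,"az":0},
    {"tx":0,"ty":0,"tz":-0.084,"ax":0,"ay":0,"az":0},
    {"tx":0,"ty":0,"tz":-0.084,"ax":0,"ay":0,"az":0},
  ],
)

```text
time: 21.58
position: [0.4445, -0.2877, 0.0144]
tool_rot: [3.132, -0.245, 0.0]
contact_force: [-1.3, 0.2, -1.4]
finger_gap: 0.0331
finger_force: 60.2
```

>>> carry_out(
  motion=[
    {"tx":0,"ty":0,"tz":-0.001,"ax":0,"ay":0,"az":0},
    {"tx":0,"ty":0,"tz":-0.002,"ax":0,"ay":0,"az":0},
    {"tx":0,"ty":0,"tz":-0.003,"ax":0,"ay":0,"az":0},
    {"tx":0,"ty":0,"tz":-0.004,"ax":0,"ay":0,"az":0},
    {"tx":0,"ty":0,"tz":-0.004,"ax":0,"ay":0,"az":0},
  ],
)

```text
time: 22.0
position: [0.4443, -0.2876, 0.0102]
tool_rot: [-3.132, 0.245, -0.0]
contact_force: [-0.5, -0.8, -1.9]
finger_gap: 0.0328
finger_force: 60.2
```

>>> carry_out(
  motion=[
    {"tx":0,"ty":0,"tz":-0.001,"ax":0,"ay":0,"az":0},
    {"tx":0,"ty":0,"tz":-0.001,"ax":0,"ay":0,"az":0},
    {"tx":0,"ty":0,"tz":-0.001,"ax":0,"ay":0,"az":0},
  ],
)

```text
time: 22.25
position: [0.4443, -0.2876, 0.0093]
tool_rot: [-3.132, 0.245, 0.0]
contact_force: [0.2, 0.9, -2.5]
finger_gap: 0.033
finger_force: 60.2
```

>>> carry_out(
  motion=[
    {"tx":0,"ty":0,"tz":-0.001,"ax":0,"ay":0,"az":0},
    {"tx":0,"ty":0,"tz":-0.001,"ax":0,"ay":0,"az":0},
    {"tx":0,"ty":0,"tz":-0.001,"ax":0,"ay":0,"az":0},
  ],
)

```text
time: 22.5
position: [0.4444, -0.2877, 0.0089]
tool_rot: [3.132, -0.245, 0.0]
contact_force: [-4.7, 2.5, 14.9]
finger_gap: 0.0331
finger_force: 62.1
```

Contact with the mat. Release, then rise clear.

>>> carry_out(
  motion=[
    {"tx":0,"ty":0,"tz":0.0005,"ax":0,"ay":0,"az":0},
    {"tx":0,"ty":0,"tz":0.0005,"ax":0,"ay":0,"az":0},
    {"tx":0,"ty":0,"tz":0.0005,"ax":0,"ay":0,"az":0},
    {"tx":0,"ty":0,"tz":0.0005,"ax":0,"ay":0,"az":0},
    {"tx":0,"ty":0,"tz":0.0005,"ax":0,"ay":0,"az":0},
    {"tx":0,"ty":0,"tz":0.0005,"ax":0,"ay":0,"az":0},
    {"tx":0,"ty":0,"tz":0.0005,"ax":0,"ay":0,"az":0},
    {"tx":0,"ty":0,"tz":0.0005,"ax":0,"ay":0,"az":0},
  ],
  claw=1,
)

```text
time: 23.17
position: [0.4444, -0.2876, 0.0088]
tool_rot: [-3.132, 0.245, -0.0]
contact_force: [-0.1, 0.7, 0.9]
finger_gap: 0.0851
finger_force: 0.0
```

>>> carry_out(
  motion=[
    {"tx":0,"ty":0,"tz":0.01,"ax":0,"ay":0,"az":0},
    {"tx":0,"ty":0,"tz":0.025,"ax":0,"ay":0,"az":0},
    {"tx":0,"ty":0,"tz":0.045,"ax":0,"ay":0,"az":0},
    {"tx":0,"ty":0,"tz":0.07,"ax":0,"ay":0,"az":0},
    {"tx":0,"ty":0,"tz":0.095,"ax":0,"ay":0,"az":0},
    {"tx":0,"ty":0,"tz":0.12,"ax":0,"ay":0,"az":0},
    {"tx":0,"ty":0,"tz":0.145,"ax":0,"ay":0,"az":0},
    {"tx":0,"ty":0,"tz":0.165,"ax":0,"ay":0,"az":0},
    {"tx":0,"ty":0,"tz":0.18,"ax":0,"ay":0,"az":0},
    {"tx":0,"ty":0,"tz":0.18,"ax":0,"ay":0,"az":0},
    {"tx":0,"ty":0,"tz":0.18,"ax":0,"ay":0,"az":0},
  ],
)

```text
time: 24.08
position: [0.4446, -0.2878, 0.1899]
tool_rot: [3.131, -0.245, 0.002]
contact_force: [-0.6, -0.4, 0.6]
finger_gap: 0.0851
finger_force: 0.0
```

Run:
```python
from h import *
s=status.get_state(); print(s['time'],s['position'],s['contact_force'],s['finger_gap'])
im,d,p,E=shot('wrist','w10'); W=cloud(d,p,E)
reg=np.hypot(W[...,0]-.478,W[...,1]+.297)<.13
comp(W,reg&(W[...,2]>.015)&(W[...,2]<.055),'all'); comp(W,reg&(W[...,2]>.037)&(W[...,2]<.055),'head'); comp(W,reg&(W[...,2]>.025)&(W[...,2]<.037),'grip')
im,d,p,E=shot('scene','sc10'); a=np.load('scene0.npz')['im']
df=np.abs(im.astype(int)-a).sum(-1)
for n,(u,v) in {'easel':(360,270),'dish':(285,221),'cards':(425,230),'candle':(348,353)}.items(): print(n,np.median(df[v-18:v+18,u-18:u+18]))
```

```text
24.0833 [ 0.4446 -0.2878  0.1899] [-0.5531 -0.4272  0.559 ] 0.08512342527928701
all 9990 ((477.17138671875, -292.10455322265625), (46.4991455078125, 175.93634033203125), 80.19242858886719) z 0.03400099426670827
head 4870 ((532.9971313476562, -302.0790710449219), (46.359825134277344, 59.645206451416016), 80.8124008178711) z 0.04187133184908842
grip 5062 ((446.46124267578125, -288.2397766113281), (34.106964111328125, 113.72267150878906), 81.19689178466797) z 0.032110180808654715
easel 11.0
dish 14.0
cards 11.0
candle 13.0
```

View pics/sc10.png

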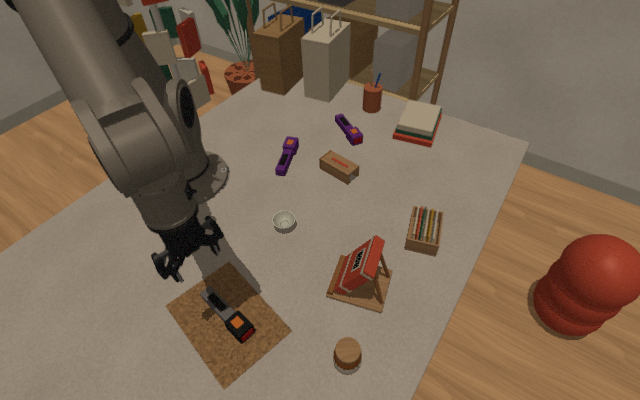

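The scanner lies flat and wholly on the mat at (228,313), with the gripper clear above it. The easel, dish (285,221), cards (425,230) and candle (348,353) are unmoved. Handing in.

```bash
python3 -c "from plant import finish_job; print(finish_job())"
```

```text
the job is handed in; nothing more can be done
None
```

The job is handed in after 24 s: I drew the scanner out by its head, laid it on the mat and regripped it, held it square on the label at about 10 cm for 2.5 s, then laid it flat on the mat and released it; nothing else moved.

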